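Clamp the hand fork with a lever bolt

ROBOT

A 6-joint arm with a two-finger parallel gripper is mounted at the origin on the work surface. World frame = base frame: x ahead of the robot, y to its left, z up, the work surface at z = 0. Lengths are in m, angles in rad, forces in N, time in s.
With the tool pointing down it reaches from about 0.3 to 0.875 m from the base axis. Payload 6.4 kg.
Tool frame: the origin (TCP) lies at the very end of the fingers, on their centre line; the grasp point (between the pads) lies 19 mm behind it (grip_point_offset is the distance from the TCP to the grasp point, in m); z points along the fingers, y is the direction in which the jaws open and shut (so a half turn about z gives the same grasp; the last joint's range is limited). The gripper opens to 85 mm and grips with 20 to 120 N. Pads are 22 mm wide; open, the fingers measure 114 mm over their backs; the gripper's body (76 mm by 85 mm) begins 54 mm behind the grasp point. The pads swing forward as they close: fully open they stand 13 mm farther back than shut.
Start: joints at [0.936, 0.181, 1.607, -0, 1.354, -0.206], TCP at [0.239, 0.523, 0.231] pointing down, gripper open.
Joint ranges: [-2.99, 2.99], [-0.89, 2.07], [0.3, 2.58], [-1.14, 4.28], [0, 2.63], [-3.12, 3.12]. Speed limits (rad/s): [2.57, 2.57, 3.01, 3.14, 3.14, 3.14].

INTERFACE

Orientations are given as [roll, pitch, yaw] about the fixed x, y, z axes, in that order (R = Rz(yaw) Ry(pitch) Rx(roll)).
In Python, from plant import * gives the robot as it stands. The module is installed in compiled form; this text tells all that it offers.
- The arm moves only by the tool play_rows, never from a script. Its argument "targets" is a list of rows, each an object with "claw": the gripper command: -1 is shut, 1 is fully open, values between are in proportion; "linear": the shift along the tool's x, y, z in cm, a list of three; "rotation": the turn, a rotation vector about the tool's x, y, z in degrees, a list of three. A call has exactly 10 rows; each row shifts and turns the commanded pose from where the row before left it, along the tool's axes as they then stand; what a row does not reach is not made up. A row lasts 1/12 s, in which the tool goes at most 41.7 mm and 7.16 degrees, less where a joint would pass 70% of its speed; a pose out of reach is approached as far as the arm can. A call is refused whole if a number of a shift passes 4.17 or a number of a turn 7.16, either way. A call with a gripper value outside its range is refused whole. The fingers move at their own pace and stop on an object; the grip force is fixed at half the most. Time passes only in rows, so rows that do not move let the fingers close, or fill a call up. It gives the time, the measured TCP pose, the force and the opening at its end, in the units of the state.
- observe(): the state, without advancing time (a new reading comes with each control period).
- capture(name): name is "scene" or "top" or "wrist"; returns a dict with "frame" (480x640x3 uint8, blue, green, red), "fovy" (degrees; the focal length in pixels is half the picture's height over the tangent of half this angle, whatever the lens; pixels are square), "cx", "cy" (the principal point, pixels), "position" and "attitude" of the camera in the world; the wrist camera has in their place "mount" (4x4, takes a point from camera to tool coordinates, whose origin is the TCP and whose axes are the flange's). Camera axes: x right, y up, looking along -z (the intrinsics and any distortion apply to the point x, -y, -z); pixel columns grow to the right and rows downward; lengths in m; the calibration is good to about 2 mm. A picture is of the moment at which its call begins: read the wrist's pose just before it. There is no depth.
- job_done(): hands the job in, once; it reports no verdict.
The state is a dict: "time": time; "joint_positions": joint angles; "qd": joint speeds; "joint_torque": joint torques, N m; "position": TCP position; "ee_rot": TCP orientation; "ft_force": force on the tool from outside, world axes, zero at the start; "wrist_torque": the same for the moment, N m; "finger_gap": opening from 0.0 (shut) to 1.0 (fully open).
Only numpy, scipy, OpenCV 4.12 (cv2) and the standard library are available. Lean on these libraries where they do the work, as an engineer would, in place of code of your own. Each camera call takes 0.05 s, during which the arm holds its last target.

TASK

The hand fork is lying in the bench clamp ready to be cleaned up. Using the orange lever while it stands upright, screw the clamp bolt in clockwise until it is snug on its washer (firm resistance, about 0.55 newton-metres; not looser, and do not overtighten it, or the fork handle is crushed), then fold the lever over and down until it is fully closed, and let go. Leave the pot, trowel, spirit level and seed tray where they are.

Things in the scene. Friction and masses are not known exactly. Their poses are not given: they have to be found in the camera images.
- clamp: Blue metal bench clamp fixed to the bench, base plate 150 x 130 x 12 mm. Origin: on the bench surface, on the bolt's vertical axis; z up. A steel strap 26 mm wide, its top about 54 mm above the bench, lies across it along clamp y, from y -48 to +62 mm. Nothing on the clamp but the bolt head and lever is higher than 66 mm.
- fork (a point): Nominal middle of the hand fork's handle, 36 mm above the bench and 45 mm to the clamp's +y side. The wooden handle is 26 mm thick and lies along clamp x; the steel tines point to +x and end 165 mm from the bolt axis. How far in the bolt gets snug differs each time and can be neither seen nor measured, only felt.
- bolt (a joint): Turn of the vertical lever bolt, rad; grows as screwed in, clockwise from above; starts at 0 to 0.4. It sinks 2.55 mm per rad. Drag is 0.06 N m until its brass foot bottoms in the washer, 0.2 to 2.8 rad further on; there the torque steps up to about 0.35 N m, then rises by 0.5 N m per rad. Snug is 0.45 to 0.7 N m, best 0.57; over 0.8 is overtightened. It stays where it is left.
- lever (a joint): Fold angle of the orange lever, rad: 0 upright (stop), 1.57 folded flat, fully closed (stop). Its hinge is in the bolt head and turns with the bolt. The lever is stiff: folding takes about 0.25 N m at first, rising to 0.4 N m (4 to 7 N when pushed 58 mm from the pivot), and it stays where it is left. It folds one way only.
- lever_pivot (a point): Where the bolt's axis meets the lever's hinge, about 94 mm above the bench at the start. Turns with the bolt. z is up; y is along the lever's hinge; x is the horizontal direction towards which the lever folds (folded, it points along this x). The steel head below it is 26 mm across, with two ears out to 17 mm either side along y.
- lever_tip (a point): Centre of the lever's free end, 74 mm from the pivot; z along the lever away from the pivot, y along the hinge. The lever is a flat orange bar 24 mm wide along y and 12 mm thick along x, from 6 to 74 mm from the pivot; upright its end is about 168 mm above the bench. It is pinched from above across the 12 mm; half a turn round is the same grasp.
- washer (a joint): How far the round steel washer (40 mm across, on the strap, with a 27 mm hole into which the bolt's brass foot sinks) is pressed into the rubber ring under it, m: 0 not pressed; about 0.0012 when the bolt is snug (0.00255 per rad turned after contact). The reading is rough, off by up to 1 to 2 mm.
- pot: Terracotta plant pot, 100 mm across the rim, 85 mm tall, standing upright and loose; origin under its centre. Bystander.
- trowel: Green plastic trowel, 306 mm long, lying loose; origin where handle and blade meet, on the bench; x along it towards the blade. Blade 84 mm wide. Bystander.
- level: Grey aluminium spirit level, 230 x 22 x 48 mm, standing on edge, long side along its y; origin under its centre. Bystander.
- tray: Red plastic seed tray, 200 x 140 x 50 mm, open on top; origin under its centre. Bystander.

How it is judged:
On the way, in this order (a step that is already met when the one before it is completed fails the run):
1. the bolt is snug: the washer is pressed 0.4 to 2.0 mm with the lever still upright (within 0.3 rad) (value of joint washer between 0.0004 and 0.002 m and value of joint lever below 0.3 rad), for 0.3 s.
2. the lever is folded closed (past 1.45 rad) (value of joint lever above 1.45 rad), for 0.2 s.
At the end, for the whole second after the job is handed in: The lever is folded past 1.45 rad and at rest, the washer is pressed 0.3 to 2.1 mm into its rubber, and the four bystanders are within 20 mm of where they began (value of joint lever above 1.45 rad and value of joint washer between 0.0003 and 0.0021 m and velocity of joint each of lever, bolt below 0.05 rad/s and distance of each of trowel, pot, level, tray from where it was at the start of the episode below 0.02 m); the robot touches nothing.
It fails at once if the bolt is overtightened and the fork handle crushed: the washer is pressed more than 2.5 mm (value of joint washer above 0.0025 m).
It fails at once if the pot is tipped (angle between pot's own z axis and vertical above 0.35 rad).
It fails at once if a bystander is shoved by more than 30 mm (distance of any of trowel, pot, level, tray from where it was at the start of the episode above 0.03 m).
It also fails if it takes over 72 s, if anything falls off the work surface, if the arm or the gripper's body presses on something with over 40 N, if the wrist force passes 120 N, or if a joint passes its speed limit or range.

## Working session

There is one attempt and no reset: what is moved stays moved. The work goes in short steps, Python scripts to look and compute and a tool call to move; the robot and the scene stay as the last step left them, time stands still between calls to the robot, and variables do not carry over. Pictures are saved under pics/ and viewed, and the job is handed in when it is done.

Besides the shell and the picture viewer there is one more tool, called after "Emit:" as name(argument=value, ...) on one line, values as JSON. play_rows: Moves the arm, as the interface text tells. Its arguments: {"type":"object","properties":{"targets":{"type":"array","items":{"type":"object","properties":{"claw":{"type":"number"},"linear":{"type":"array","items":{"type":"number"}},"rotation":{"type":"array","items":{"type":"number"}}}}}},"required":["targets"]}

```bash
mkdir -p pics; python3 - <<'E'
from plant import *
import cv2
s=observe()
for k,v in s.items(): print(k,v)
for n in ["scene","top","wrist"]:
    c=capture(n); cv2.imwrite(f"pics/{n}0.png",c["frame"])
    print(n,{k:v for k,v in c.items() if k!="frame"})
E
```

```text
time 0.0
joint_positions [ 9.35696668e-01  1.81537183e-01  1.60801413e+00 -1.06908708e-05
  1.35377711e+00 -2.06312467e-01]
qd [ 8.74540266e-04 -4.46986369e-04  6.28611172e-04 -7.81357460e-04
  1.67392713e-05  1.81637312e-04]
joint_torque [-8.45609338e-04 -4.44870543e+01 -3.51346815e+01 -2.66101715e-04
  9.10409493e-03 -3.52883760e-06]
position [0.23872765 0.52249707 0.23038335]
ee_rot [-3.13989155e+00 -3.45361483e-04  2.71280748e+00]
ft_force [-0.50733727  0.18933962  0.11505715]
wrist_torque [ 0.0647756   0.04276345 -0.00197135]
finger_gap 1.0027860745129107
scene {'fovy': 52.027174219668964, 'cx': 314.9697810890163, 'cy': 236.9019020691582, 'position': array([ 0.99629568, -0.28990939,  0.79014558]), 'attitude': array([ 0.64289418, -0.00562564,  0.91981659])}
top {'fovy': 48.74060811979311, 'cx': 317.2040263767008, 'cy': 232.73718701237996, 'position': array([0.5431297 , 0.01659644, 1.07228119]), 'attitude': array([ 0.07097948,  0.01128107, -1.56384395])}
wrist {'fovy': 58.52305873743632, 'cx': 318.43650688433206, 'cy': 238.12553282978953, 'mount': array([[ 4.57056536e-04,  9.49088679e-01,  3.15008682e-01,
         8.13961823e-02],
       [ 9.99999836e-01, -3.25048904e-04, -4.71594069e-04,
        -1.28122499e-03],
       [-3.45191365e-04,  3.15008846e-01, -9.49088672e-01,
        -1.42554932e-01],
       [ 0.00000000e+00,  0.00000000e+00,  0.00000000e+00,
         1.00000000e+00]])}
```

View pics/scene0.png

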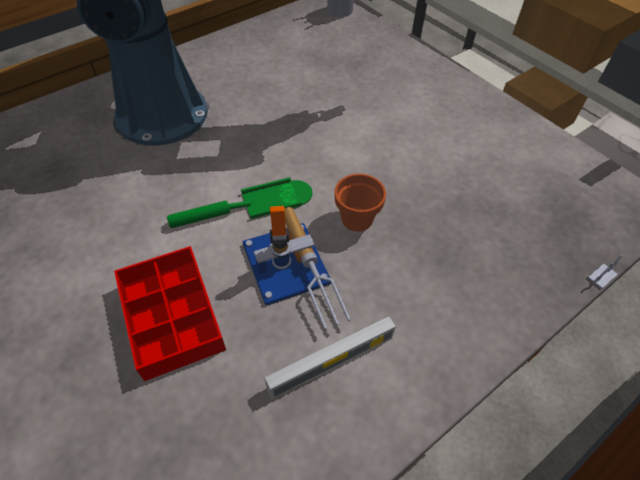

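View pics/top0.png

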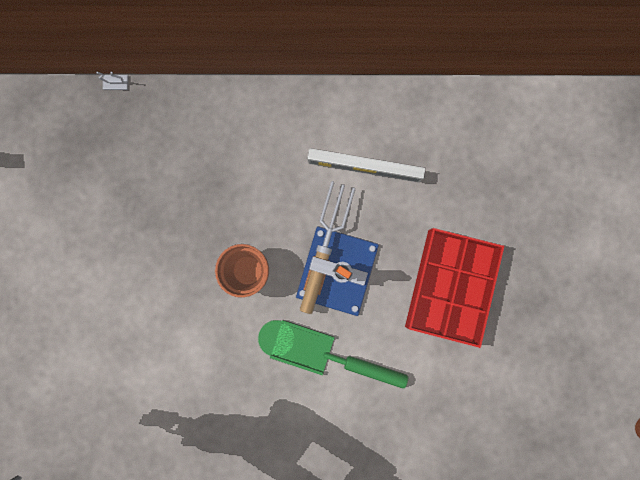

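View pics/wrist0.png

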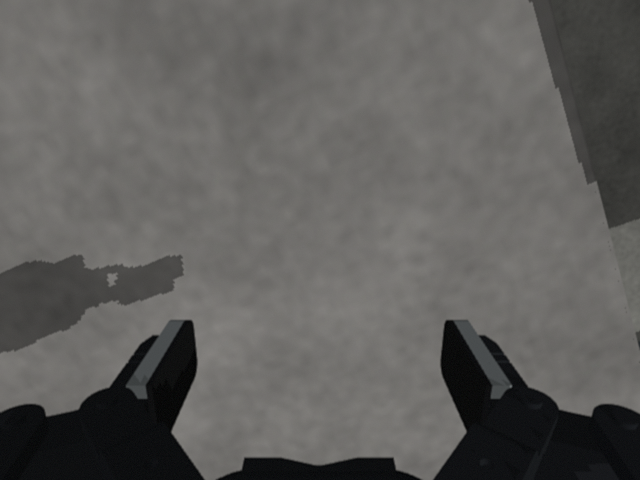

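The scene and top views agree. The clamp is at about (342,272) in the top view with the orange lever on it, the pot at (243,270), the trowel below, the level above and the tray to the right. Next I'll zoom in on the lever.

```bash
cat > h.py <<'E'
import numpy as np, cv2
from scipy.spatial.transform import Rotation as R
def rot(rpy): return R.from_euler('xyz',rpy).as_matrix()
def campose(c,s=None):
    if 'mount' in c:
        T=np.eye(4);T[:3,:3]=rot(s['ee_rot']);T[:3,3]=s['position'];T=T@c['mount'];return T[:3,:3],T[:3,3]
    return rot(c['attitude']),np.array(c['position'])
def f(c): return 240/np.tan(np.radians(c['fovy'])/2)
def ray(c,px,s=None):
    A,p=campose(c,s);d=np.array([(px[0]-c['cx'])/f(c),-(px[1]-c['cy'])/f(c),-1.]);d=A@d
    return p,d/np.linalg.norm(d)
def proj(c,X,s=None):
    A,p=campose(c,s);q=A.T@(np.array(X)-p);return np.array([c['cx']+f(c)*q[0]/-q[2],c['cy']-f(c)*q[1]/-q[2]])
def atz(c,px,z,s=None):
    p,d=ray(c,px,s);return p+d*(z-p[2])/d[2]
def tri(rs):
    M=np.zeros((3,3));b=np.zeros(3)
    for p,d in rs: P=np.eye(3)-np.outer(d,d);M+=P;b+=P@p
    X=np.linalg.solve(M,b);return X,[np.linalg.norm(np.cross(X-p,d)) for p,d in rs]
E
python3 - <<'E'
from h import *
a=cv2.imread('pics/top0.png')[215:325,285:395];cv2.imwrite('pics/topz.png',cv2.resize(a,None,fx=5,fy=5,interpolation=cv2.INTER_CUBIC))
a=cv2.imread('pics/scene0.png')[195:315,225:365];cv2.imwrite('pics/scz.png',cv2.resize(a,None,fx=5,fy=5,interpolation=cv2.INTER_CUBIC))
E
```

```text
(no output)
```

View pics/topz.png

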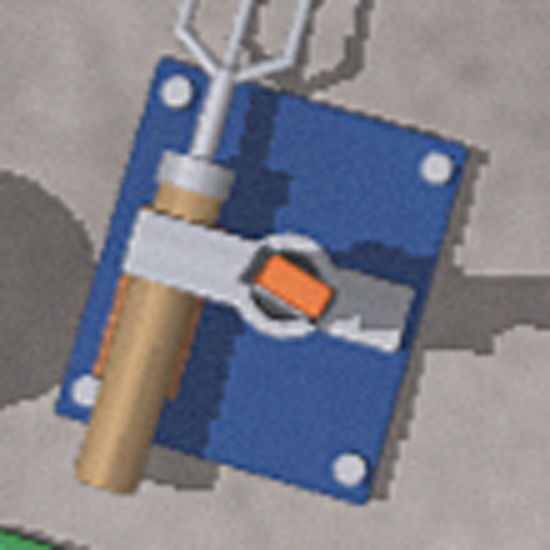

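View pics/scz.png

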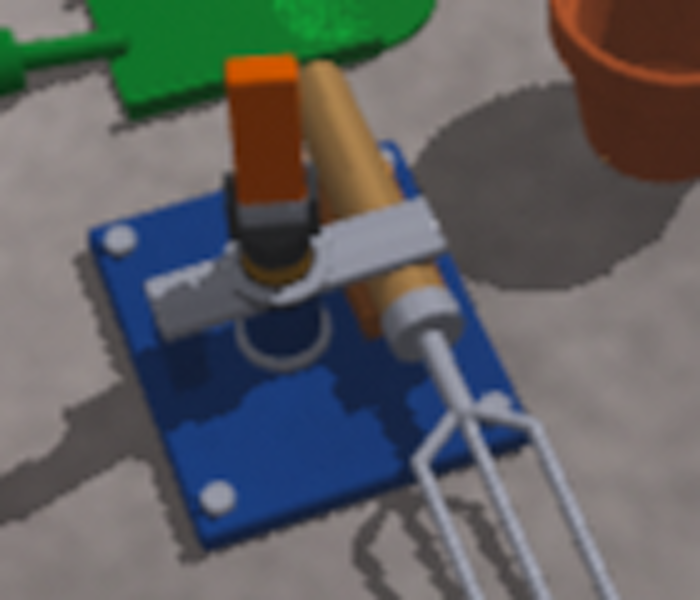

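```bash
python3 - <<'E'
from h import *
from plant import *
t=capture('top');s=capture('scene')
def orange(im):
    h=cv2.cvtColor(im,cv2.COLOR_BGR2HSV);return h
# manual top-face corners
tp=[np.array(p)/5+[285,215] for p in [(278,253),(338,290),(322,320),(262,282)]]
sp=[np.array(p)/5+[225,195] for p in [(226,60),(295,55),(300,80),(231,85)]]
ct=np.mean(tp,0);cs=np.mean(sp,0);print(ct,cs)
X,e=tri([ray(t,ct),ray(s,cs)]);print('tip',X,e)
for p in tp: print(atz(t,p,0.168))
for p in sp: print('s',atz(s,p,0.168))
# base bolts top view z=.015
for p in [(177,92),(437,168),(349,469),(86,390)]: print('b',atz(t,np.array(p)/5+[285,215],0.014))
for p in [(120,238),(217,497)]: print('bs',atz(s,np.array(p)/5+[225,195],0.014))
E
```

```text
[345.   272.25] [277.6 209. ]
tip [ 0.54126119 -0.01911152  0.1646069 ] [np.float64(0.0018424636910112492), np.float64(0.001842463691011289)]
[ 0.55149875 -0.01298724  0.168     ]
[ 0.53907657 -0.033435    0.168     ]
[ 0.52887053 -0.02802299  0.168     ]
[ 0.54161035 -0.00758205  0.168     ]
s [ 0.53385982 -0.0263921   0.168     ]
s [ 0.54583072 -0.00691626  0.168     ]
s [ 0.55564379 -0.01181301  0.168     ]
s [ 0.54374987 -0.03112632  0.168     ]
b [0.61700118 0.02264938 0.014     ]
b [ 0.58722777 -0.08134144  0.014     ]
b [ 0.46770498 -0.04646698  0.014     ]
b [0.49805402 0.05804131 0.014     ]
bs [ 0.46987127 -0.04539259  0.014     ]
bs [ 0.58915845 -0.08036569  0.014     ]
```

Emit:
play_rows(targets=[{"linear":[-2.5,-1.83,-0.15],"rotation":[0,0,0],"claw":1},{"linear":[-2.5,-1.83,-0.15],"rotation":[0,0,0],"claw":1},{"linear":[-2.5,-1.83,-0.15],"rotation":[0,0,0],"claw":1},{"linear":[-2.5,-1.83,-0.15],"rotation":[0,0,0],"claw":1},{"linear":[-2.5,-1.83,-0.15],"rotation":[0,0,0],"claw":1},{"linear":[-2.5,-1.83,-0.15],"rotation":[0,0,0],"claw":1},{"linear":[-2.5,-1.83,-0.15],"rotation":[0,0,0],"claw":1},{"linear":[-2.5,-1.83,-0.15],"rotation":[0,0,0],"claw":1},{"linear":[-2.5,-1.83,-0.15],"rotation":[0,0,0],"claw":1},{"linear":[-2.5,-1.83,-0.15],"rotation":[0,0,0],"claw":1}])

```text
time: 1.08
position: [0.3907, 0.2512, 0.2465]
ee_rot: [3.141, 0.0, 2.713]
ft_force: [0.1, -0.1, 0.2]
finger_gap: 1.001
```

Emit:
play_rows(targets=[{"linear":[-2.5,-1.83,-0.15],"rotation":[0,0,0],"claw":1},{"linear":[-2.5,-1.83,-0.15],"rotation":[0,0,0],"claw":1},{"linear":[-2.5,-1.83,-0.15],"rotation":[0,0,0],"claw":1},{"linear":[-2.5,-1.83,-0.15],"rotation":[0,0,0],"claw":1},{"linear":[-2.5,-1.83,-0.15],"rotation":[0,0,0],"claw":1},{"linear":[-2.5,-1.83,-0.15],"rotation":[0,0,0],"claw":1},{"linear":[-2.5,-1.83,-0.15],"rotation":[0,0,0],"claw":1},{"linear":[-2.5,-1.83,-0.15],"rotation":[0,0,0],"claw":1},{"linear":[-2.5,-1.83,-0.15],"rotation":[0,0,0],"claw":1},{"linear":[-2.5,-1.83,-0.15],"rotation":[0,0,0],"claw":1}])

```text
time: 1.92
position: [0.5421, -0.0193, 0.2613]
ee_rot: [3.142, -0.0, 2.713]
ft_force: [-0.0, 0.6, 0.0]
finger_gap: 0.998
```

Emit:
play_rows(targets=[{"linear":[0,0,0],"rotation":[0,0,-7],"claw":1},{"linear":[0,0,0],"rotation":[0,0,-7],"claw":1},{"linear":[0,0,0],"rotation":[0,0,-7],"claw":1},{"linear":[0,0,0],"rotation":[0,0,-7],"claw":1},{"linear":[0,0,0],"rotation":[0,0,-7],"claw":1},{"linear":[0,0,0],"rotation":[0,0,-7],"claw":1},{"linear":[0,0,0],"rotation":[0,0,-7],"claw":1},{"linear":[0,0,0],"rotation":[0,0,-7],"claw":1},{"linear":[0,0,0],"rotation":[0,0,-7],"claw":1},{"linear":[0,0,0],"rotation":[0,0,-7],"claw":1}])

```text
time: 2.75
position: [0.5415, -0.0178, 0.2611]
ee_rot: [3.141, -0.0, -2.343]
ft_force: [1.0, 0.2, 0.2]
finger_gap: 1.004
```

Emit:
play_rows(targets=[{"linear":[0,0,0],"rotation":[0,0,-6.5],"claw":1},{"linear":[0,0,0],"rotation":[0,0,-6.5],"claw":1},{"linear":[0,0,0],"rotation":[0,0,0],"claw":1},{"linear":[0,0,0],"rotation":[0,0,0],"claw":1},{"linear":[0,0,0],"rotation":[0,0,0],"claw":1},{"linear":[0,0,0],"rotation":[0,0,0],"claw":1},{"linear":[0,0,0],"rotation":[0,0,0],"claw":1},{"linear":[0,0,0],"rotation":[0,0,0],"claw":1},{"linear":[0,0,0],"rotation":[0,0,0],"claw":1},{"linear":[0,0,0],"rotation":[0,0,0],"claw":1}])

```text
time: 3.58
position: [0.5416, -0.0178, 0.2613]
ee_rot: [-3.142, -0.0, -2.122]
ft_force: [0.5, -0.1, -0.4]
finger_gap: 0.998
```

```bash
python3 - <<'E'
from h import *
from plant import *
s=observe();print(s['position'],s['ee_rot'],np.degrees(s['ee_rot'][2]),s['joint_positions'],s['ft_force'],s['wrist_torque'])
c=capture('wrist');cv2.imwrite('pics/w1.png',c['frame'])
print(proj(c,[.5413,-.0191,.166],s))
E
```

```text
[ 0.54161283 -0.01783113  0.26129552] [-3.14158516e+00 -3.54699423e-05 -2.12216056e+00] -121.59084332941273 [-2.52018886e-01  8.19179524e-02  1.65608487e+00 -3.66144367e-05
  1.40359312e+00 -2.84224122e+00] [ 0.54055809 -0.05775478 -0.36847006] [-0.00751945 -0.03431378  0.043121  ]
[317.22615051 241.36733478]
```

View pics/w1.png

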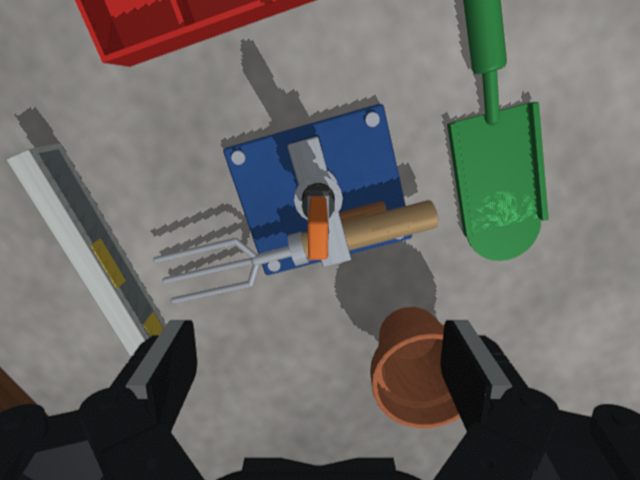

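```bash
python3 - <<'E'
from h import *
a=cv2.imread('pics/w1.png')[160:280,250:390];cv2.imwrite('pics/w1z.png',cv2.resize(a,None,fx=5,fy=5,interpolation=cv2.INTER_CUBIC))
E
```

```text
(no output)
```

View pics/w1z.png

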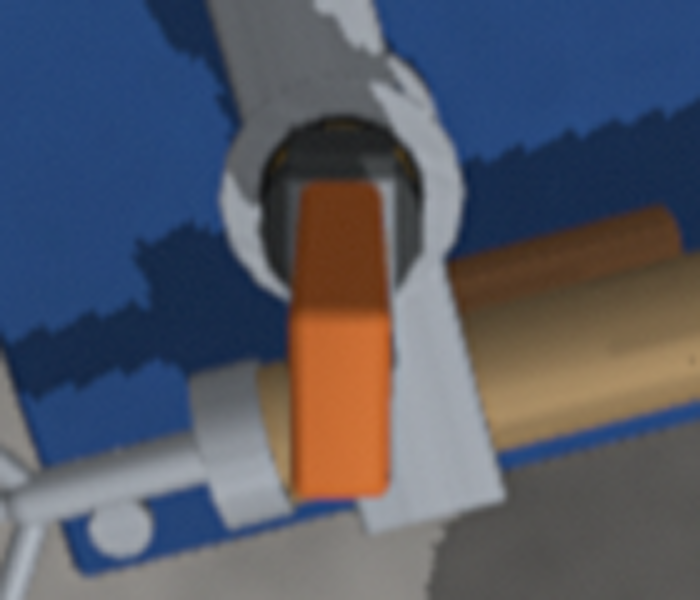

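```bash
python3 - <<'E'
from h import *
from plant import *
s=observe();c=capture('wrist')
for z in (.164,.168):
  X=atz(c,(318.2,240.4),z,s);print(X, rot(s['ee_rot']).T@(X-s['position'])*100)
t=capture('top');sc=capture('scene')
X,e=tri([ray(t,(345,272.25)),ray(sc,(277.6,209)),ray(c,(318.2,240.4),s)]);print(X,e,rot(s['ee_rot']).T@(X-s['position'])*100)
E
```

```text
[ 0.54085786 -0.01870478  0.164     ] [0.11603359 0.01741709 9.73038777]
[ 0.54014879 -0.01985929  0.168     ] [0.25153463 0.01734278 9.33039266]
[ 0.54103474 -0.01896789  0.16432048] [np.float64(0.001868219301053345), np.float64(0.0018369834558897265), np.float64(0.0002892533112802708)] [ 0.12918394 -0.01143259  9.69834091]
```

Emit:
play_rows(targets=[{"linear":[0.17,0,1.5],"rotation":[0,0,0],"claw":1},{"linear":[0,0,1.5],"rotation":[0,0,0],"claw":1},{"linear":[0,0,1.5],"rotation":[0,0,0],"claw":1},{"linear":[0,0,1.5],"rotation":[0,0,0],"claw":1},{"linear":[0,0,1.5],"rotation":[0,0,0],"claw":1},{"linear":[0,0,1.5],"rotation":[0,0,0],"claw":1},{"linear":[0,0,1.5],"rotation":[0,0,0],"claw":1},{"linear":[0,0,1.5],"rotation":[0,0,0],"claw":1},{"linear":[0,0,1.3],"rotation":[0,0,0],"claw":1},{"linear":[0,0,0],"rotation":[0,0,0],"claw":1}])

```text
time: 4.62
position: [0.5388, -0.0188, 0.1254]
ee_rot: [3.137, -0.002, -2.122]
ft_force: [-0.7, -1.1, -0.5]
finger_gap: 1.003
```

```bash
python3 - <<'E'
from h import *
from plant import *
s=observe();print(s['position'],s['ee_rot'],s['ft_force'],s['wrist_torque'])
c=capture('wrist');cv2.imwrite('pics/w2.png',c['frame'])
E
```

```text
[ 0.53875022 -0.01879011  0.12544049] [ 3.13672957e+00 -1.53484999e-03 -2.12191690e+00] [-0.6582902  -1.0535493  -0.47836908] [-0.04372929  0.03055708  0.00995298]
```

View pics/w2.png

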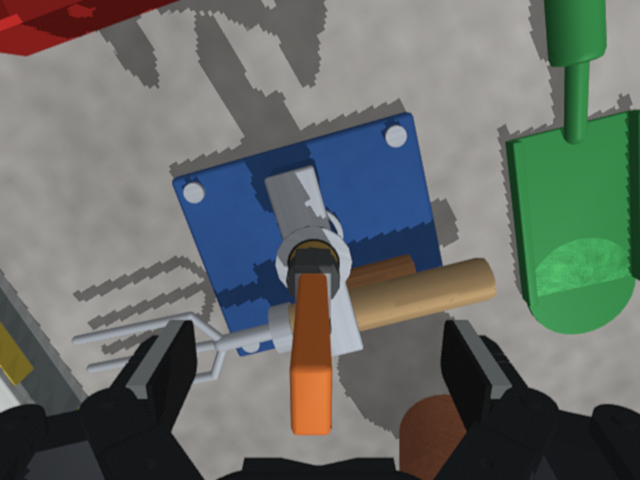

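Emit:
play_rows(targets=[{"linear":[0,0,0],"rotation":[0,0,0],"claw":1},{"linear":[0,0,0],"rotation":[0,0,0],"claw":1},{"linear":[0,0,0],"rotation":[0,0,0],"claw":1},{"linear":[0,0,0],"rotation":[0,0,0],"claw":1},{"linear":[0,0,0],"rotation":[0,0,0],"claw":1},{"linear":[0,0,0],"rotation":[0,0,0],"claw":1},{"linear":[0,0,0],"rotation":[0,0,0],"claw":1},{"linear":[0,0,0],"rotation":[0,0,0],"claw":1},{"linear":[0,0,0],"rotation":[0,0,0],"claw":1},{"linear":[0,0,0],"rotation":[0,0,0],"claw":1}])

```text
time: 5.5
position: [0.5407, -0.0192, 0.1283]
ee_rot: [3.142, 0.0, -2.122]
ft_force: [0.1, -0.5, 0.2]
finger_gap: 0.998
```

```bash
python3 - <<'E'
from h import *
from plant import *
s=observe();print(s['position'],s['ee_rot'],s['ft_force'],s['wrist_torque'],s['joint_positions'][5])
c=capture('wrist');cv2.imwrite('pics/w3.png',c['frame'])
cv2.imwrite('pics/w3z.png',cv2.resize(c['frame'][240:450,230:410],None,fx=4,fy=4,interpolation=cv2.INTER_CUBIC)[:,:])
E
python3 -c "
import cv2;a=cv2.imread('pics/w3z.png');cv2.imwrite('pics/w3z.png',cv2.resize(a,(514,600)))"
```

```text
[ 0.54071173 -0.01922612  0.1282764 ] [ 3.14154755e+00  4.29480463e-06 -2.12177858e+00] [ 0.07055421 -0.47023214  0.24520694] [ 0.01254001  0.03915733 -0.01788411] -2.845652203222048
```

View pics/w3z.png

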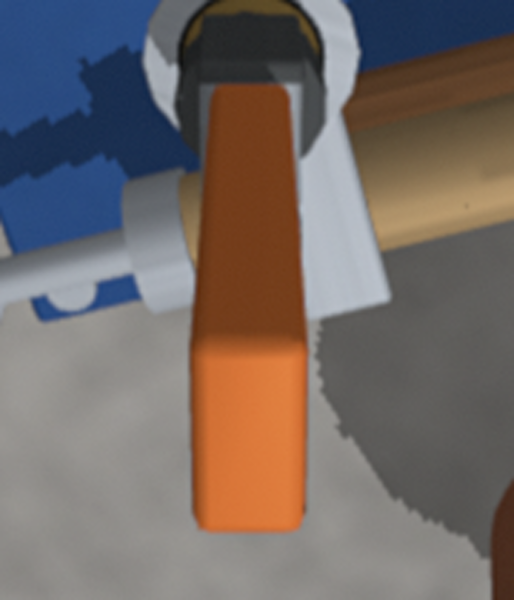

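Emit:
play_rows(targets=[{"linear":[0,0,0],"rotation":[0,0,0],"claw":-1},{"linear":[0,0,0],"rotation":[0,0,0],"claw":-1},{"linear":[0,0,0],"rotation":[0,0,0],"claw":-1},{"linear":[0,0,0],"rotation":[0,0,0],"claw":-1},{"linear":[0,0,0],"rotation":[0,0,0],"claw":-1},{"linear":[0,0,0],"rotation":[0,0,0],"claw":-1},{"linear":[0,0,0],"rotation":[0,0,0],"claw":-1},{"linear":[0,0,0],"rotation":[0,0,0],"claw":-1},{"linear":[0,0,0],"rotation":[0,0,0],"claw":-1},{"linear":[0,0,0],"rotation":[0,0,0],"claw":-1}])

```text
time: 6.38
position: [0.541, -0.0194, 0.1285]
ee_rot: [-3.141, 0.0, -2.122]
ft_force: [2.0, -0.6, -0.7]
finger_gap: 0.133
```

```bash
cat > o.py <<'E'
from h import *
from plant import *
s=observe();np.set_printoptions(precision=4,suppress=True)
print('t',s['time'],'p',s['position'],'rpy',np.degrees(s['ee_rot']),'F',s['ft_force'],'M',s['wrist_torque'],'q6',s['joint_positions'][5],'tq6',s['joint_torque'][5],'gap',s['finger_gap'])
E
python3 o.py
```

```text
t 6.3833 p [ 0.541  -0.0194  0.1285] rpy [-179.9602    0.0063 -121.5723] F [ 2.0174 -0.6203 -0.6884] M [-0.1548 -0.2594 -0.0492] q6 -2.845619413193843 tq6 -0.010352214449085295 gap 0.1326089472070644
```

Emit:
play_rows(targets=[{"linear":[0,0,0.008],"rotation":[0,0,1.8],"claw":-1},{"linear":[0,0,0.008],"rotation":[0,0,1.8],"claw":-1},{"linear":[0,0,0.008],"rotation":[0,0,1.8],"claw":-1},{"linear":[0,0,0.008],"rotation":[0,0,1.8],"claw":-1},{"linear":[0,0,0.008],"rotation":[0,0,1.8],"claw":-1},{"linear":[0,0,0.008],"rotation":[0,0,1.8],"claw":-1},{"linear":[0,0,0],"rotation":[0,0,0],"claw":-1},{"linear":[0,0,0],"rotation":[0,0,0],"claw":-1},{"linear":[0,0,0],"rotation":[0,0,0],"claw":-1},{"linear":[0,0,0],"rotation":[0,0,0],"claw":-1}])

```text
time: 7.22
position: [0.5408, -0.0193, 0.1279]
ee_rot: [-3.141, 0.0, -2.31]
ft_force: [1.4, -0.1, 0.7]
finger_gap: 0.134
```

```bash
python3 o.py
```

```text
t 7.2167 p [ 0.5408 -0.0193  0.1279] rpy [-179.9884    0.0074 -132.3374] F [ 1.4168 -0.0578  0.743 ] M [-0.1053 -0.1449 -0.0725] q6 -2.6577486905868684 tq6 -0.0656503695063293 gap 0.1338232783137163
```

Emit:
play_rows(targets=[{"linear":[0,0,0.008],"rotation":[0,0,1.8],"claw":-1},{"linear":[0,0,0.008],"rotation":[0,0,1.8],"claw":-1},{"linear":[0,0,0.008],"rotation":[0,0,1.8],"claw":-1},{"linear":[0,0,0.008],"rotation":[0,0,1.8],"claw":-1},{"linear":[0,0,0.008],"rotation":[0,0,1.8],"claw":-1},{"linear":[0,0,0.008],"rotation":[0,0,1.8],"claw":-1},{"linear":[0,0,0.008],"rotation":[0,0,1.8],"claw":-1},{"linear":[0,0,0],"rotation":[0,0,0],"claw":-1},{"linear":[0,0,0],"rotation":[0,0,0],"claw":-1},{"linear":[0,0,0],"rotation":[0,0,0],"claw":-1}])

```text
time: 8.05
position: [0.5408, -0.0192, 0.1273]
ee_rot: [3.142, 0.0, -2.529]
ft_force: [-0.9, 0.2, 1.7]
finger_gap: 0.136
```

```bash
python3 o.py
```

```text
t 8.05 p [ 0.5408 -0.0192  0.1273] rpy [ 179.9951    0.0089 -144.9117] F [-0.9411  0.1817  1.6937] M [ 0.023  -0.0923 -0.0792] q6 -2.4382466447936992 tq6 -0.054467793088406324 gap 0.13560852019527117
```

Emit:
play_rows(targets=[{"linear":[0,0,0.008],"rotation":[0,0,1.8],"claw":-1},{"linear":[0,0,0.008],"rotation":[0,0,1.8],"claw":-1},{"linear":[0,0,0.008],"rotation":[0,0,1.8],"claw":-1},{"linear":[0,0,0.008],"rotation":[0,0,1.8],"claw":-1},{"linear":[0,0,0.008],"rotation":[0,0,1.8],"claw":-1},{"linear":[0,0,0.008],"rotation":[0,0,1.8],"claw":-1},{"linear":[0,0,0.008],"rotation":[0,0,1.8],"claw":-1},{"linear":[0,0,0],"rotation":[0,0,0],"claw":-1},{"linear":[0,0,0],"rotation":[0,0,0],"claw":-1},{"linear":[0,0,0],"rotation":[0,0,0],"claw":-1}])

```text
time: 8.88
position: [0.5407, -0.019, 0.1269]
ee_rot: [3.141, -0.0, -2.748]
ft_force: [-1.6, 0.5, 4.0]
finger_gap: 0.134
```

```bash
python3 o.py
```

```text
t 8.8833 p [ 0.5407 -0.019   0.1269] rpy [ 179.9867   -0.0014 -157.4733] F [-1.6084  0.5354  3.9707] M [0.2802 0.0755 0.4345] q6 -2.21879958875567 tq6 0.4447720851749182 gap 0.1338595231572593
```

Emit:
play_rows(targets=[{"linear":[0,0,0.006],"rotation":[0,0,1],"claw":-1},{"linear":[0,0,0.006],"rotation":[0,0,1],"claw":-1},{"linear":[0,0,0.006],"rotation":[0,0,1],"claw":-1},{"linear":[0,0,0.006],"rotation":[0,0,1],"claw":-1},{"linear":[0,0,0.006],"rotation":[0,0,1],"claw":-1},{"linear":[0,0,0.006],"rotation":[0,0,1],"claw":-1},{"linear":[0,0,0.006],"rotation":[0,0,1],"claw":-1},{"linear":[0,0,0.006],"rotation":[0,0,1],"claw":-1},{"linear":[0,0,0],"rotation":[0,0,0],"claw":-1},{"linear":[0,0,0],"rotation":[0,0,0],"claw":-1}])

```text
time: 9.72
position: [0.5407, -0.019, 0.1264]
ee_rot: [3.141, -0.0, -2.89]
ft_force: [-1.4, 0.1, 2.1]
finger_gap: 0.133
```

```bash
python3 o.py
```

```text
t 9.7167 p [ 0.5407 -0.019   0.1264] rpy [ 179.9779   -0.0001 -165.5562] F [-1.4047  0.136   2.0761] M [0.3458 0.2184 0.525 ] q6 -2.077894297018862 tq6 0.5694514140486717 gap 0.13266575271536168
```

Emit:
play_rows(targets=[{"linear":[0,0,0],"rotation":[0,0,0],"claw":-1},{"linear":[0,0,0],"rotation":[0,0,0],"claw":-1},{"linear":[0,0,0],"rotation":[0,0,0],"claw":-1},{"linear":[0,0,0],"rotation":[0,0,0],"claw":-1},{"linear":[0,0,0],"rotation":[0,0,0],"claw":-1},{"linear":[0,0,0],"rotation":[0,0,0],"claw":-1},{"linear":[0,0,0],"rotation":[0,0,0],"claw":-1},{"linear":[0,0,0],"rotation":[0,0,0],"claw":-1},{"linear":[0,0,0],"rotation":[0,0,0],"claw":-1},{"linear":[0,0,0],"rotation":[0,0,0],"claw":-1}])

```text
time: 10.55
position: [0.5407, -0.019, 0.1264]
ee_rot: [3.141, 0.0, -2.889]
ft_force: [-1.2, 2.4, 4.5]
finger_gap: 0.134
```

```bash
python3 o.py
```

```text
t 10.55 p [ 0.5407 -0.019   0.1264] rpy [ 179.9779    0.0026 -165.5548] F [-1.2092  2.3728  4.5073] M [0.5057 0.2552 0.5259] q6 -2.0779316391987335 tq6 0.5322027392685413 gap 0.13382505316264406
```

Emit:
play_rows(targets=[{"linear":[0,0,0.005],"rotation":[0,0,1],"claw":-1},{"linear":[0,0,0.005],"rotation":[0,0,1],"claw":-1},{"linear":[0,0,0.005],"rotation":[0,0,1],"claw":-1},{"linear":[0,0,0.005],"rotation":[0,0,1],"claw":-1},{"linear":[0,0,0],"rotation":[0,0,0],"claw":-1},{"linear":[0,0,0],"rotation":[0,0,0],"claw":-1},{"linear":[0,0,0],"rotation":[0,0,0],"claw":-1},{"linear":[0,0,0],"rotation":[0,0,0],"claw":-1},{"linear":[0,0,0],"rotation":[0,0,0],"claw":-1},{"linear":[0,0,0],"rotation":[0,0,0],"claw":-1}])

```text
time: 11.38
position: [0.5407, -0.019, 0.1262]
ee_rot: [3.141, 0.0, -2.959]
ft_force: [-2.1, 4.8, 10.1]
finger_gap: 0.133
```

```bash
python3 o.py
```

```text
t 11.3833 p [ 0.5407 -0.019   0.1262] rpy [ 179.9767    0.0001 -169.5646] F [-2.0757  4.7796 10.0706] M [0.7958 0.2752 0.5087] q6 -2.0079588785477958 tq6 0.5597706511616707 gap 0.13309118263678826
```

```bash
python3 - <<'E'
from h import *
from plant import *
c=capture('wrist');cv2.imwrite('pics/w4z.png',cv2.resize(c['frame'][240:460,210:430],(600,600),interpolation=cv2.INTER_CUBIC))
E
```

```text
(no output)
```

View pics/w4z.png

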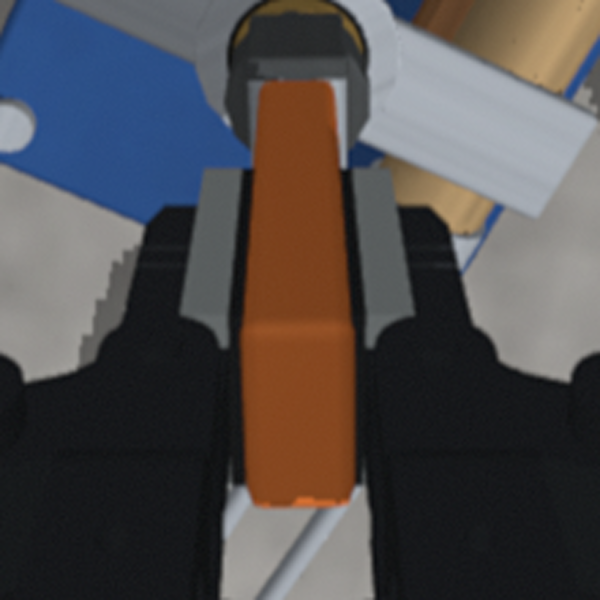

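Emit:
play_rows(targets=[{"linear":[0,0,0],"rotation":[0,0,0],"claw":1},{"linear":[0,0,0],"rotation":[0,0,0],"claw":1},{"linear":[0,0,0],"rotation":[0,0,0],"claw":1},{"linear":[0,0,0],"rotation":[0,0,0],"claw":1},{"linear":[0,0,0],"rotation":[0,0,0],"claw":1},{"linear":[0,0,0],"rotation":[0,0,0],"claw":1},{"linear":[0,0,-1.5],"rotation":[0,0,0],"claw":1},{"linear":[0,0,-2],"rotation":[0,0,0],"claw":1},{"linear":[0,0,-2],"rotation":[0,0,0],"claw":1},{"linear":[0,0,-2],"rotation":[0,0,0],"claw":1}])

```text
time: 12.27
position: [0.5405, -0.0192, 0.2016]
ee_rot: [3.141, -0.001, -2.96]
ft_force: [0.0, 0.0, -0.0]
finger_gap: 1.0
```

```bash
python3 o.py; python3 - <<'E'
from h import *
from plant import *
c=capture('scene')['frame'];a=cv2.resize(c[195:285,240:330],(540,540),interpolation=cv2.INTER_CUBIC)
cv2.imwrite('pics/sc5.png',a)
cv2.imwrite('pics/tp5.png',cv2.resize(capture('top')['frame'][215:325,285:395],(550,550),interpolation=cv2.INTER_CUBIC))
E
```

```text
t 12.2667 p [ 0.5405 -0.0192  0.2016] rpy [ 179.9856   -0.0356 -169.5753] F [ 0.0102  0.0098 -0.0369] M [-0.017  -0.0481 -0.0328] q6 -2.0078262138561023 tq6 3.963620684999114e-06 gap 0.999953117869524
```

View pics/sc5.png

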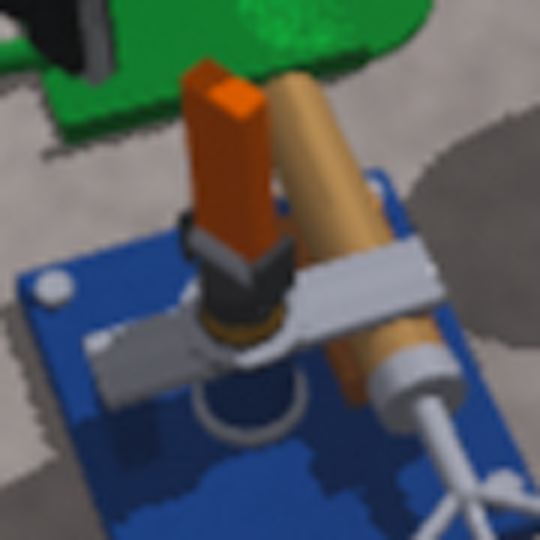

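Emit:
play_rows(targets=[{"linear":[0,0,-0.5],"rotation":[0,0,7],"claw":1},{"linear":[0,0,0],"rotation":[0,0,7],"claw":1},{"linear":[0,0,0],"rotation":[0,0,7],"claw":1},{"linear":[0,0,0],"rotation":[0,0,7],"claw":1},{"linear":[0,0,0],"rotation":[0,0,7],"claw":1},{"linear":[0,0,0],"rotation":[0,0,7],"claw":1},{"linear":[0,0,0],"rotation":[0,0,7],"claw":1},{"linear":[0,0,0],"rotation":[0,0,7],"claw":1},{"linear":[0,0,0],"rotation":[0,0,7],"claw":1},{"linear":[0,0,0],"rotation":[0,0,7],"claw":1}])

```text
time: 13.2
position: [0.5402, -0.0191, 0.2047]
ee_rot: [-3.14, -0.001, 2.096]
ft_force: [-0.8, -0.4, 0.6]
finger_gap: 0.996
```

Emit:
play_rows(targets=[{"linear":[0,0,0],"rotation":[0,0,7],"claw":0},{"linear":[0,0,0],"rotation":[0,0,7],"claw":-1},{"linear":[0,0,0],"rotation":[0,0,6],"claw":-1},{"linear":[2,0,0],"rotation":[0,0,0],"claw":-1},{"linear":[2,0,0],"rotation":[0,0,0],"claw":-1},{"linear":[2,0,0],"rotation":[0,0,0],"claw":-1},{"linear":[2,0,0],"rotation":[0,0,0],"claw":-1},{"linear":[0,0,0],"rotation":[0,0,0],"claw":-1},{"linear":[0,0,0],"rotation":[0,0,0],"claw":-1},{"linear":[0,0,0],"rotation":[0,0,0],"claw":-1}])

```text
time: 14.03
position: [0.5261, 0.059, 0.2054]
ee_rot: [-3.141, 0.0, 1.753]
ft_force: [-0.2, 0.3, -0.1]
finger_gap: -0.001
```

```bash
python3 o.py; python3 - <<'E'
from h import *
from plant import *
s=observe();c=capture('wrist');u,v=proj(c,[.541,-.019,.12],s);print(u,v)
cv2.imwrite('pics/w6.png',c['frame'])
u,v=int(u),int(v);cv2.imwrite('pics/w6z.png',cv2.resize(c['frame'][max(0,v-60):v+60,u-60:u+60],(600,600),interpolation=cv2.INTER_CUBIC))
E
```

```text
t 14.0333 p [0.5261 0.059  0.2054] rpy [-179.9603    0.0149  100.4484] F [-0.2335  0.2776 -0.1147] M [0.0262 0.0002 0.0534] q6 -0.2946172714760457 tq6 0.010312016238458455 gap -0.000835356542028159
320.8184342657981 366.1396619158106
```

View pics/w6z.png

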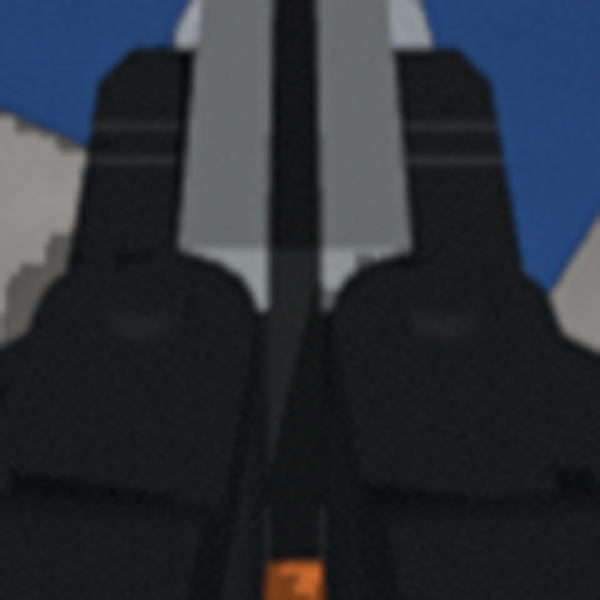

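View pics/w6.png

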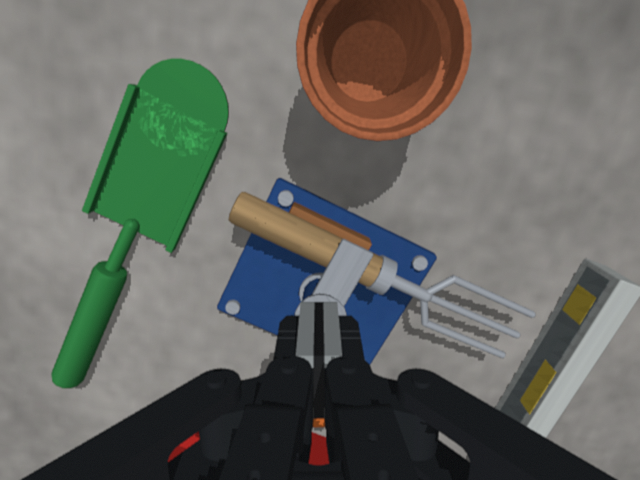

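Emit:
play_rows(targets=[{"linear":[-1,0,0],"rotation":[0,0,0],"claw":1},{"linear":[-1,0,0],"rotation":[0,0,0],"claw":1},{"linear":[-1,0,-1],"rotation":[0,0,0],"claw":1},{"linear":[0,0,-1],"rotation":[0,0,0],"claw":1},{"linear":[0,0,-1],"rotation":[0,0,0],"claw":1},{"linear":[0,0,0],"rotation":[0,0,0],"claw":1},{"linear":[0,0,0],"rotation":[0,0,0],"claw":1},{"linear":[0,0,0],"rotation":[0,0,0],"claw":1},{"linear":[0,0,0],"rotation":[0,0,0],"claw":1},{"linear":[0,0,0],"rotation":[0,0,0],"claw":1}])

```text
time: 14.92
position: [0.5313, 0.0303, 0.2355]
ee_rot: [-3.141, -0.0, 1.753]
ft_force: [-0.1, -0.2, -0.5]
finger_gap: 1.001
```

```bash
python3 o.py; python3 - <<'E'
from h import *
from plant import *
s=observe();c=capture('wrist');u,v=proj(c,[.541,-.019,.1],s);print(u,v)
u,v=int(u),int(v);cv2.imwrite('pics/w7z.png',cv2.resize(c['frame'][max(0,v-60):v+60,u-60:u+60],(600,600),interpolation=cv2.INTER_CUBIC))
E
```

```text
t 14.9167 p [0.5313 0.0303 0.2355] rpy [-179.95     -0.0206  100.4628] F [-0.1344 -0.2238 -0.4729] M [ 0.0406  0.0867 -0.0314] q6 -0.3488768961928318 tq6 0.0004283077214495279 gap 1.0010067482612484
320.83995620269854 289.1171343145247
```

View pics/w7z.png

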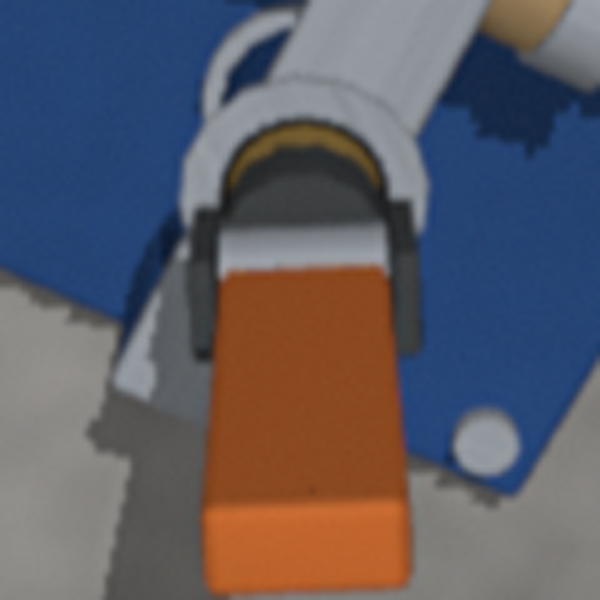

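Emit:
play_rows(targets=[{"linear":[0,0,0],"rotation":[0,0,0],"claw":-1},{"linear":[0,0,1],"rotation":[0,0,0],"claw":-1},{"linear":[0,0,2],"rotation":[0,0,0],"claw":-1},{"linear":[0,0,2],"rotation":[0,0,0],"claw":-1},{"linear":[0,0,2],"rotation":[0,0,0],"claw":-1},{"linear":[-0.5,0,1.5],"rotation":[0,0,0],"claw":-1},{"linear":[-1,0,1.2],"rotation":[0,0,0],"claw":-1},{"linear":[-1,0,0],"rotation":[0,0,0],"claw":-1},{"linear":[-0.5,0,0],"rotation":[0,0,0],"claw":-1},{"linear":[0,0,0],"rotation":[0,0,0],"claw":-1}])

```text
time: 15.8
position: [0.5381, -0.0012, 0.1398]
ee_rot: [3.14, 0.001, 1.751]
ft_force: [-0.1, 0.1, 0.8]
finger_gap: -0.002
```

Emit:
play_rows(targets=[{"linear":[-0.1,0,0],"rotation":[0,0,0],"claw":-1},{"linear":[-0.1,0,0],"rotation":[0,0,0],"claw":-1},{"linear":[-0.05,0,0],"rotation":[0,0,0],"claw":-1},{"linear":[-0.05,0,0],"rotation":[0,0,0],"claw":-1},{"linear":[0,0,0],"rotation":[0,0,0],"claw":-1},{"linear":[0,0,0],"rotation":[0,0,0],"claw":-1},{"linear":[0,0,0],"rotation":[0,0,0],"claw":-1},{"linear":[0,0,0],"rotation":[0,0,0],"claw":-1},{"linear":[0,0,0],"rotation":[0,0,0],"claw":-1},{"linear":[0,0,0],"rotation":[0,0,0],"claw":-1}])

```text
time: 16.63
position: [0.5377, -0.0024, 0.1391]
ee_rot: [3.141, -0.0, 1.753]
ft_force: [0.7, 2.2, 1.0]
finger_gap: 0.003
```

```bash
python3 o.py
```

```text
t 16.6333 p [ 0.5377 -0.0024  0.1391] rpy [179.9929  -0.0104 100.4366] F [0.6804 2.1772 1.0152] M [ 0.3106 -0.0264  0.019 ] q6 -0.40762284705451046 tq6 0.01727355702314526 gap 0.003115788835750879
```

Contact, at 2.2 N. I'll push a little further.

Emit:
play_rows(targets=[{"linear":[-0.04,0,0],"rotation":[0,0,0],"claw":-1},{"linear":[-0.04,0,0],"rotation":[0,0,0],"claw":-1},{"linear":[-0.04,0,0],"rotation":[0,0,0],"claw":-1},{"linear":[0,0,0],"rotation":[0,0,0],"claw":-1},{"linear":[0,0,0],"rotation":[0,0,0],"claw":-1},{"linear":[0,0,0],"rotation":[0,0,0],"claw":-1},{"linear":[0,0,0],"rotation":[0,0,0],"claw":-1},{"linear":[0,0,0],"rotation":[0,0,0],"claw":-1},{"linear":[0,0,0],"rotation":[0,0,0],"claw":-1},{"linear":[0,0,0],"rotation":[0,0,0],"claw":-1}])

```text
time: 17.47
position: [0.5378, -0.0033, 0.1391]
ee_rot: [3.141, -0.001, 1.753]
ft_force: [0.7, 5.4, 2.6]
finger_gap: 0.001
```

```bash
python3 o.py
```

```text
t 17.4667 p [ 0.5378 -0.0033  0.1391] rpy [179.9931  -0.0412 100.4356] F [0.6956 5.3738 2.5683] M [0.7721 0.0624 0.0402] q6 -0.40975709149732886 tq6 0.031879423186182976 gap 0.0005597919880498937
```

Emit:
play_rows(targets=[{"linear":[-0.05,0,0],"rotation":[0,0,0],"claw":-1},{"linear":[-0.05,0,0],"rotation":[0,0,0],"claw":-1},{"linear":[-0.05,0,0],"rotation":[0,0,0],"claw":-1},{"linear":[-0.05,0,0],"rotation":[0,0,0],"claw":-1},{"linear":[0,0,0],"rotation":[0,0,0],"claw":-1},{"linear":[0,0,0],"rotation":[0,0,0],"claw":-1},{"linear":[0,0,0],"rotation":[0,0,0],"claw":-1},{"linear":[0,0,0],"rotation":[0,0,0],"claw":-1},{"linear":[0,0,0],"rotation":[0,0,0],"claw":-1},{"linear":[0,0,0],"rotation":[0,0,0],"claw":-1}])

```text
time: 18.3
position: [0.5382, -0.0048, 0.1391]
ee_rot: [3.141, -0.001, 1.753]
ft_force: [-0.8, 6.1, 3.7]
finger_gap: -0.001
```

```bash
python3 o.py
```

```text
t 18.3 p [ 0.5382 -0.0048  0.1391] rpy [179.9919  -0.0843 100.4392] F [-0.766   6.1487  3.6855] M [1.062  0.1317 0.0398] q6 -0.4132371161182322 tq6 0.035852623404935 gap -0.0006827457006246592
```

Emit:
play_rows(targets=[{"linear":[-0.1,0,0],"rotation":[0,0,0],"claw":-1},{"linear":[-0.1,0,0],"rotation":[0,0,0],"claw":-1},{"linear":[-0.1,0,0],"rotation":[0,0,0],"claw":-1},{"linear":[-0.1,0,0],"rotation":[0,0,0],"claw":-1},{"linear":[0,0,0],"rotation":[0,0,0],"claw":-1},{"linear":[0,0,0],"rotation":[0,0,0],"claw":-1},{"linear":[0,0,0],"rotation":[0,0,0],"claw":-1},{"linear":[0,0,0],"rotation":[0,0,0],"claw":-1},{"linear":[0,0,0],"rotation":[0,0,0],"claw":-1},{"linear":[0,0,0],"rotation":[0,0,0],"claw":-1}])

```text
time: 19.13
position: [0.539, -0.0087, 0.1392]
ee_rot: [3.141, -0.001, 1.753]
ft_force: [-0.1, 6.5, 3.7]
finger_gap: 0.001
```

```bash
python3 o.py; python3 - <<'E'
from h import *
from plant import *
c=capture('scene')['frame'];a=cv2.resize(c[175:285,220:350],(780,660)[:2] if 0 else (708,600),interpolation=cv2.INTER_CUBIC)
cv2.imwrite('pics/sc8.png',a)
E
```

```text
t 19.1333 p [ 0.539  -0.0087  0.1392] rpy [179.9752  -0.0778 100.4428] F [-0.1244  6.5231  3.6546] M [1.1453 0.0299 0.0233] q6 -0.42025605023216045 tq6 0.031259721145033836 gap 0.0012095567440130793
```

View pics/sc8.png

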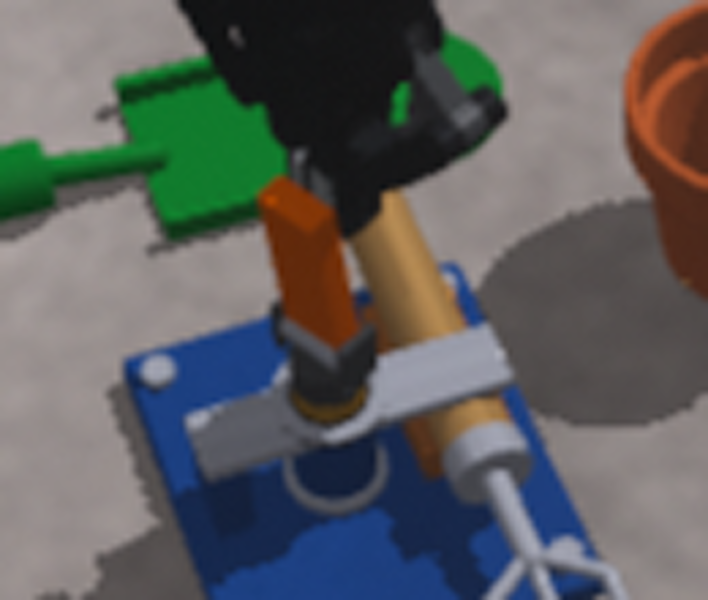

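Emit:
play_rows(targets=[{"linear":[-0.35,0,0],"rotation":[0,0,0],"claw":-1},{"linear":[-0.35,0,0],"rotation":[0,0,0],"claw":-1},{"linear":[-0.35,0,0],"rotation":[0,0,0],"claw":-1},{"linear":[-0.35,0,0],"rotation":[0,0,0],"claw":-1},{"linear":[-0.29,0,0.11],"rotation":[0,0,0],"claw":-1},{"linear":[-0.29,0,0.11],"rotation":[0,0,0],"claw":-1},{"linear":[-0.29,0,0.11],"rotation":[0,0,0],"claw":-1},{"linear":[-0.29,0,0.11],"rotation":[0,0,0],"claw":-1},{"linear":[-0.29,0,0.11],"rotation":[0,0,0],"claw":-1},{"linear":[0,0,0],"rotation":[0,0,0],"claw":-1}])

```text
time: 20.02
position: [0.5438, -0.0362, 0.1328]
ee_rot: [-3.141, -0.003, 1.753]
ft_force: [0.9, 8.6, 0.3]
finger_gap: 0.002
```

```bash
python3 o.py
```

```text
t 20.0167 p [ 0.5438 -0.0362  0.1328] rpy [-179.9776   -0.181   100.4262] F [0.8885 8.6041 0.2834] M [ 1.5286 -0.152   0.0677] q6 -0.4691292093475839 tq6 -0.008555467939004302 gap 0.0018512574220473446
```

Emit:
play_rows(targets=[{"linear":[-0.29,0,0.26],"rotation":[0,0,0],"claw":-1},{"linear":[-0.29,0,0.26],"rotation":[0,0,0],"claw":-1},{"linear":[-0.29,0,0.26],"rotation":[0,0,0],"claw":-1},{"linear":[-0.29,0,0.26],"rotation":[0,0,0],"claw":-1},{"linear":[-0.18,0,0.27],"rotation":[0,0,0],"claw":-1},{"linear":[-0.18,0,0.27],"rotation":[0,0,0],"claw":-1},{"linear":[-0.18,0,0.27],"rotation":[0,0,0],"claw":-1},{"linear":[-0.18,0,0.27],"rotation":[0,0,0],"claw":-1},{"linear":[0,0,0],"rotation":[0,0,0],"claw":-1},{"linear":[0,0,0],"rotation":[0,0,0],"claw":-1}])

```text
time: 20.85
position: [0.548, -0.055, 0.1127]
ee_rot: [3.14, -0.002, 1.753]
ft_force: [-0.1, 8.1, 4.9]
finger_gap: 0.006
```

```bash
python3 o.py
```

```text
t 20.85 p [ 0.548  -0.055   0.1127] rpy [179.9298  -0.0899 100.4373] F [-0.1428  8.1339  4.9259] M [ 1.3193 -0.0766  0.0629] q6 -0.49995291399254205 tq6 0.01635249936953187 gap 0.00622181909851521
```

Emit:
play_rows(targets=[{"linear":[-0.09,0,0.25],"rotation":[0,0,0],"claw":-1},{"linear":[-0.09,0,0.25],"rotation":[0,0,0],"claw":-1},{"linear":[-0.09,0,0.25],"rotation":[0,0,0],"claw":-1},{"linear":[-0.09,0,0.25],"rotation":[0,0,0],"claw":-1},{"linear":[-0.04,0,0.2],"rotation":[0,0,0],"claw":-1},{"linear":[-0.04,0,0.2],"rotation":[0,0,0],"claw":-1},{"linear":[0,0,0.2],"rotation":[0,0,0],"claw":-1},{"linear":[0,0,0],"rotation":[0,0,0],"claw":-1},{"linear":[0,0,0],"rotation":[0,0,0],"claw":-1},{"linear":[0,0,0],"rotation":[0,0,0],"claw":-1}])

```text
time: 21.68
position: [0.5493, -0.0597, 0.0975]
ee_rot: [3.139, -0.001, 1.753]
ft_force: [0.2, 7.1, 9.2]
finger_gap: -0.001
```

```bash
python3 o.py
```

```text
t 21.6833 p [ 0.5493 -0.0597  0.0975] rpy [179.872   -0.0385 100.4361] F [0.1754 7.1118 9.1661] M [ 1.327   0.0087 -0.0738] q6 -0.5070627034822706 tq6 0.005199287552386522 gap -0.0011718382541661195
```

Emit:
play_rows(targets=[{"linear":[0,0,0.05],"rotation":[0,0,0],"claw":-1},{"linear":[0,0,0.05],"rotation":[0,0,0],"claw":-1},{"linear":[0,0,0.05],"rotation":[0,0,0],"claw":-1},{"linear":[0,0,0.05],"rotation":[0,0,0],"claw":-1},{"linear":[0,0,0],"rotation":[0,0,0],"claw":-1},{"linear":[0,0,0],"rotation":[0,0,0],"claw":-1},{"linear":[0,0,0],"rotation":[0,0,0],"claw":-1},{"linear":[0,0,0],"rotation":[0,0,0],"claw":-1},{"linear":[0,0,0],"rotation":[0,0,0],"claw":-1},{"linear":[0,0,0],"rotation":[0,0,0],"claw":-1}])

```text
time: 22.52
position: [0.5496, -0.0599, 0.0963]
ee_rot: [3.139, -0.0, 1.753]
ft_force: [-1.9, 7.7, 13.8]
finger_gap: -0.001
```

```bash
python3 o.py
```

```text
t 22.5167 p [ 0.5496 -0.0599  0.0963] rpy [179.8397  -0.0044 100.4358] F [-1.8533  7.6617 13.8457] M [ 1.3606  0.3261 -0.0062] q6 -0.5070554584647838 tq6 0.010196929215453565 gap -0.0008528131770047692
```

Emit:
play_rows(targets=[{"linear":[0,0,0.05],"rotation":[0,0,0],"claw":-1},{"linear":[0,0,0.05],"rotation":[0,0,0],"claw":-1},{"linear":[0,0,0.05],"rotation":[0,0,0],"claw":-1},{"linear":[0,0,0],"rotation":[0,0,0],"claw":-1},{"linear":[0,0,0],"rotation":[0,0,0],"claw":-1},{"linear":[0,0,0],"rotation":[0,0,0],"claw":-1},{"linear":[0,0,0],"rotation":[0,0,0],"claw":-1},{"linear":[0,0,0],"rotation":[0,0,0],"claw":-1},{"linear":[0,0,0],"rotation":[0,0,0],"claw":-1},{"linear":[0,0,0],"rotation":[0,0,0],"claw":-1}])

```text
time: 23.35
position: [0.55, -0.0602, 0.0957]
ee_rot: [3.138, 0.001, 1.753]
ft_force: [-3.5, 7.7, 20.2]
finger_gap: -0.002
```

```bash
python3 o.py;python3 - <<'E'
from h import *
from plant import *
c=capture('scene')['frame'];a=cv2.resize(c[175:285,220:350],(708,600),interpolation=cv2.INTER_CUBIC)
cv2.imwrite('pics/sc9.png',a)
E
```

```text
t 23.35 p [ 0.55   -0.0602  0.0957] rpy [179.8006   0.0315 100.4422] F [-3.4847  7.6868 20.1756] M [1.4022 0.612  0.0522] q6 -0.5071169838759528 tq6 0.025184316909871995 gap -0.0022723628906604018
```

View pics/sc9.png

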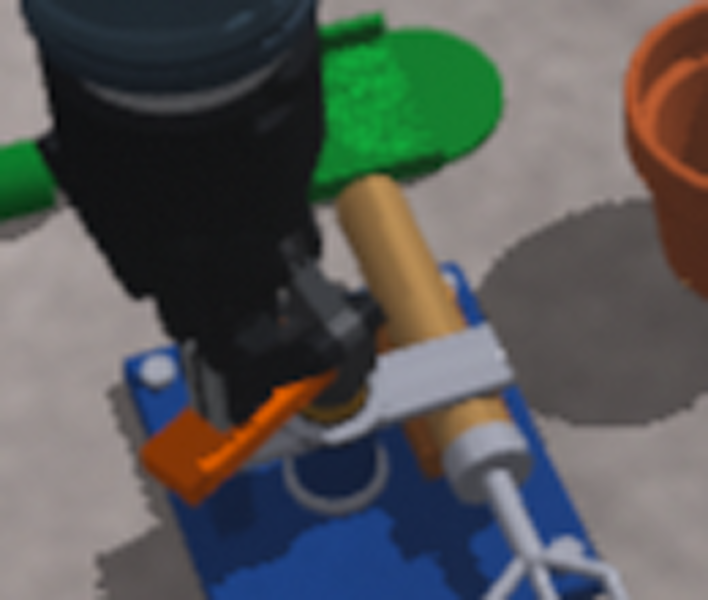

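Emit:
play_rows(targets=[{"linear":[0,0,-0.1],"rotation":[0,0,0],"claw":-1},{"linear":[0,0,-0.3],"rotation":[0,0,0],"claw":-1},{"linear":[0,0,-1],"rotation":[0,0,0],"claw":-1},{"linear":[0,0,-2],"rotation":[0,0,0],"claw":-1},{"linear":[0,0,-3],"rotation":[0,0,0],"claw":-1},{"linear":[0,0,-3],"rotation":[0,0,0],"claw":-1},{"linear":[-1,0,-3],"rotation":[0,0,0],"claw":-1},{"linear":[-2,0,-2],"rotation":[0,0,0],"claw":-1},{"linear":[-3,0,0],"rotation":[0,0,0],"claw":-1},{"linear":[-3,0,0],"rotation":[0,0,0],"claw":-1}])

```text
time: 24.23
position: [0.5655, -0.1506, 0.2395]
ee_rot: [3.139, 0.004, 1.754]
ft_force: [0.2, 0.6, -0.3]
finger_gap: -0.004
```

Emit:
play_rows(targets=[{"linear":[-3,0,0],"rotation":[0,0,0],"claw":-1},{"linear":[-3,0,0],"rotation":[0,0,0],"claw":-1},{"linear":[0,0,0],"rotation":[0,0,0],"claw":-1},{"linear":[0,0,0],"rotation":[0,0,0],"claw":-1},{"linear":[0,0,0],"rotation":[0,0,0],"claw":-1},{"linear":[0,0,0],"rotation":[0,0,0],"claw":-1},{"linear":[0,0,0],"rotation":[0,0,0],"claw":-1},{"linear":[0,0,0],"rotation":[0,0,0],"claw":-1},{"linear":[0,0,0],"rotation":[0,0,0],"claw":-1},{"linear":[0,0,0],"rotation":[0,0,0],"claw":-1}])

```text
time: 25.07
position: [0.5755, -0.2074, 0.237]
ee_rot: [3.141, 0.0, 1.754]
ft_force: [-0.7, 0.5, -0.2]
finger_gap: 0.004
```

```bash
python3 o.py;python3 - <<'E'
from h import *
from plant import *
s=observe();w=capture('wrist')
sc=capture('scene');tp=capture('top')
cv2.imwrite('pics/scA.png',cv2.resize(sc['frame'][195:285,230:340],(733,600),interpolation=cv2.INTER_CUBIC))
cv2.imwrite('pics/tpA.png',tp['frame'])
cv2.imwrite('pics/wA.png',w['frame'])
P=np.array([.5407,-.019,.090]);h=np.array([.9834,.1816,0]);fdir=np.array([.1816,-.9834,0])
for phi in (1.35,1.45,1.57):
  d=np.sin(phi)*fdir+np.array([0,0,np.cos(phi)]);n=-np.cos(phi)*fdir+np.array([0,0,np.sin(phi)])
  print(phi,[np.round([(proj(c,P+.074*d+a*.012*h+.006*n,k)) for a in (-1,1)],1).tolist() for c,k in ((sc,None),(w,s))])
E
```

```text
t 25.0667 p [ 0.5755 -0.2074  0.237 ] rpy [179.9933   0.0084 100.4766] F [-0.6899  0.5011 -0.2035] M [0.0481 0.0353 0.0175] q6 -0.7224971761482812 tq6 0.0011990209895884618 gap 0.0036896459157480972
1.35 [[[243.4, 248.9], [253.2, 256.8]], [[298.9, 20.1], [341.6, 20.1]]]
1.45 [[[243.1, 252.0], [252.8, 259.9]], [[299.5, 25.7], [340.9, 25.7]]]
1.57 [[[243.1, 255.4], [252.8, 263.2]], [[300.2, 30.3], [340.1, 30.3]]]
```

View pics/scA.png

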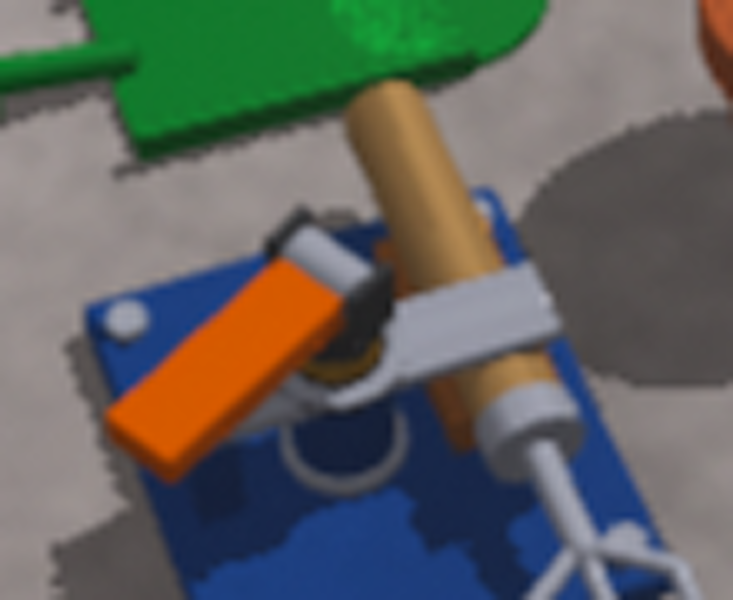

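View pics/wA.png

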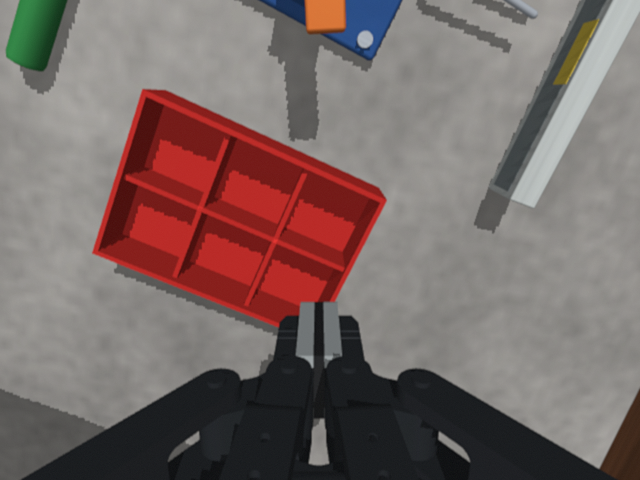

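View pics/tpA.png

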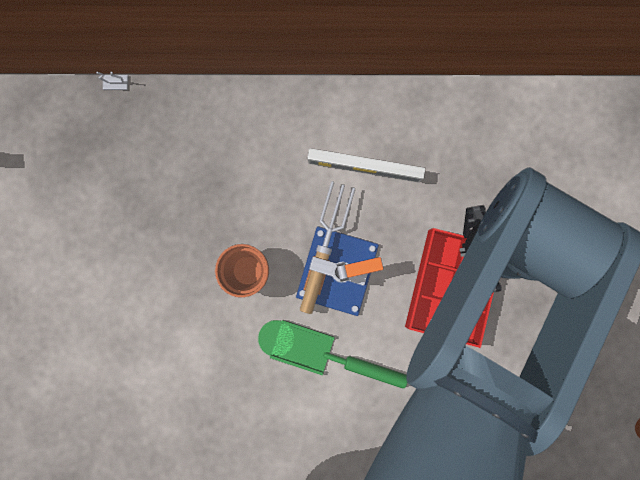

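```bash
python3 - <<'E'
from plant import *
print(job_done())
E
```

```text
the job is handed in; nothing more can be done
None
```

I tightened the bolt to snug, folded the lever fully closed and let go. I then handed the job in at about 25 s of the 72 s allowed. No verdict was reported, so the results below are from my own checks.

- **Tightening:** I gripped the upright lever and turned the bolt clockwise about 48° in total. Resistance stepped up sharply partway through, and I stopped at about 0.51–0.56 N m by wrist and joint torque. From the turn after contact I put the washer at about 0.5–1.1 mm pressed, most likely about 1 mm. I could not measure that directly.
- **Folding:** The two sides of the lever look alike, so I found the fold direction with a gentle push, and the first side I tried was the right one. I pushed the lever over with shut fingers until it met a firm stop at 20 N, well above its own stiffness.
- **Last checks:** The pictures show the lever flat and pointing the way it should after the turn. In the top view the pot, trowel and level are where they began, as is the part of the tray the arm doesn't hide. The gripper is clear of everything, about 0.24 m above the bench.
- **Disagreement:** The scene camera puts the closed lever's end about 3 pixels from where I predicted. I took this as camera calibration error, since my earlier measurements from that camera were off by about 2 mm.

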